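Open the twin-catch pinning kit

ROBOT

A 6-joint arm with a two-finger parallel gripper is mounted at the origin on a cart in front of the work surface, level with it; the furniture and walls round the work are solid. World frame = base frame: x ahead of the robot, y to its left, z up, the work surface at z = 0. Lengths are in mm, angles in rad, forces in N, time in s.
With the tool pointing down it reaches from about 350 to 975 mm from the base axis. Payload 7.1 kg.
Tool frame: the origin (TCP) lies between the finger pads; the fingertips stand 14 mm ahead of it and the grasp point (between the pads) lies 5 mm behind it; z points along the fingers, y is the line along which they close (so a half turn about z gives the same grasp; the last joint's range is limited). The gripper opens to 88 mm and grips with 3 to 60 N. Pads are 20 mm wide; open, the fingers measure 115 mm over their backs; the gripper's body (75 mm by 178 mm) begins 61 mm behind the grasp point.
Start: joints at [-1.146, 0.423, 1.63, -0, 1.089, -0.019], TCP at [268.373, -564.429, 213.375] pointing down, gripper open.
Joint ranges: [-3, 3], [-0.9, 2.11], [0.09, 2.58], [-1.31, 4.45], [0.11, 2.69], [-2.54, 2.54]. Speed limits (rad/s): [2.39, 2.39, 3.01, 3.14, 3.14, 3.14].

INTERFACE

Orientations are given as a rotation vector (axis times angle).
In Python, from workcell import ctrl gives the robot as it stands. The module is installed in compiled form; this text tells all that it offers.
- The arm moves only by the tool servo_tool, never from a script. Its argument "plan" is a list of rows, each a list of 3 entries, a list of its own where there are three numbers: the closure, from 0 (fully open) to 1 (shut), then the shift along the world's x, y, z in mm, then the turn about the world's z in degrees. In form: [[hand, [x, y, z], yaw], ...]. A call has 1 to 10 rows; each row is the pose to reach, as a shift and turn from the pose commanded when the call began; what a row does not reach only later rows make up. A row lasts 1/12 s, in which the tool goes at most 41.7 mm and 7.16 degrees, less where a joint would pass 70% of its speed; a pose out of reach is approached as far as the arm can. A call with a gripper value outside its range is refused whole. The fingers move at their own pace and stop on an object; the grip force is fixed at half the most. Time passes only in rows, so rows that repeat a pose let the fingers close. It gives the time, the measured TCP pose, the force, the opening and the grip force at its end, in the units of the state.
- ctrl.get_obs(): the state, without advancing time (a new reading comes with each control period).
- ctrl.get_image(name): name is "scene" or "top" or "wrist"; returns the picture (384x512x3 uint8, blue, green, red); there is no depth.
- ctrl.camera_info(name): a dict with "fovy" (degrees; the focal length in pixels is half the picture's height over the tangent of half this angle, whatever the lens; pixels are square), "cx", "cy" (the principal point, pixels), "k1" (the pictures are not rectified: a ray, as slopes to the right and down, at radius r is drawn at 1 + k1 r^2 times it, then the intrinsics apply), "rvec" (rotation vector, rad) and "tvec" (3), from world to camera coordinates, as OpenCV has them; the wrist camera has in their place "T_tool_cam" (4x4, takes a point from camera to tool coordinates, whose origin is the TCP and whose axes are the flange's). Camera axes: x right, y down, z forward; pixel columns grow to the right and rows downward; lengths in mm; the calibration is good to about 2 mm. A picture is of the moment at which its call begins: read the wrist's pose just before it. camera_info takes no time and is no camera call.
- ctrl.close_job(): hands the job in; it is judged then, once.
The state is a dict: "t": time; "qpos": joint angles; "qvel": joint speeds; "joint_torque": joint torques, N m; "ee_pos": TCP position; "orientation": TCP orientation; "ft_force": force on the tool from outside, world axes, zero at the start; "moment": the same for the moment, N m; "width": finger opening in mm; "grasp_force": force on a finger pad.
Only numpy, scipy, OpenCV 4.12 (cv2) and the standard library are available. Lean on these libraries where they do the work, as an engineer would, in place of code of your own. Each camera call takes 0.05 s, during which the arm holds its last target. There are 200 camera calls.

TASK

Open the locksmith's pinning kit with the fingertips alone: push the steel travel-lock slide on its front deck all the way in, towards the brass buttons. Then press both brass buttons down together, one fingertip on each, and hold both down until the lid has sprung up clear of its catches, then let go and draw away so that it can swing wide open. Leave the case standing where it is and do not disturb the things around it.

Things in the scene. Friction and masses are not known exactly. Their poses are not given: they have to be found in the camera images.
- kit_case: the pinning kit: dark steel case on four rubber feet, 180 deep (x) x 260 wide (y) mm, about 3.5 kg, loose on the worktop. Origin at the centre of its underside, z up, its front towards its own -x. The front 60 mm is a flat open deck with two brass buttons and the travel lock; the rest lies under a green lid hinged at the back (along y at x = +88, z = 50 mm).
- case_deck (a point): point on the deck surface midway between the two brass buttons: x = -62, y = 0, z = 50 mm in the case's frame; axes as the case. The deck spans x = -90 to -30 mm over the full width; only the buttons and the lock knob stand up from it by more than 3 mm
- catch_left_top (a point): centre of the top face of the left (+y) brass button: round, 26 mm across, standing 11 mm over the deck when up, at x = -62, y = +32 mm in the case's frame (64 mm from the other button's centre); moves with the button
- catch_right_top (a point): the same for the right (-y) brass button, at x = -62, y = -32 mm in the case's frame
- catch_left (a joint): left brass button: 0 = up, 0.007 = fully down (m). Pressed straight down against a spring, 1.4 N at first to 4.2 N fully down; springs back when let go. Beyond 0.004 it has drawn its bolt off the lid. With the travel lock on it is blocked after about 1 mm
- catch_right (a joint): right brass button: the same
- lock_knob (a point): centre of the top of the travel-lock knob: ribbed steel block 18 (x) x 12 (y) x 16 (high) mm on the deck; at x = -62 mm in the case's frame, at y = -100 mm locked and y = -84 mm unlocked
- lock_slide (a joint): travel lock: 0 = locked (knob at the outer, right-hand end of its slot), 0.016 = unlocked (knob pushed in, along the case's +y, to its stop), in m. Stiff, takes 3 to 4 N, stays where it is left. It starts at 0 to 0.003; both buttons are free from 0.0115
- lid (a joint): lid: 0 = shut, 1.35 = wide open at its stop (rad). A spring with a slow damper swings it open in about 5 s once both bolts are drawn at the same time; its strikers are clear of the bolts from about 0.09, before which it is caught again if a button is let go
- lid_edge (a point): middle of the lid's front top edge, at x = -30, y = 0, z = 66 mm in the case's frame when shut (16 mm above the deck, 32 mm behind the line of the button centres); it swings up and away from the robot on an arc of about 120 mm
- pin_tin: small round grey tin, 64 mm across x 31 mm high, beside the case on its left; loose; origin at the centre of its underside
- cylinder: brass lock cylinder, 65 x 33 x 17 mm, lying in front of the case; loose; origin at the centre of its underside
- blue_fob: blue remote-key shell, 79 x 36 x 14 mm, beside the case on its left; loose; origin at the centre of its underside
- loupe: black loupe, 36 mm across x 33 mm high, beside the case on its right, towards the back; loose; origin at the centre of its underside

How it is judged:
By the outcome, as a careful person would: the job done as asked, in the order asked, and still so for the second after the job is handed in, with the robot touching nothing.
It also fails if it takes over 48 s, if anything falls off the work surface, if the arm or the gripper's body presses on something with over 40 N, if the wrist force passes 120 N, or if a joint passes its speed limit or range.

## Working session

There is one attempt and no reset: what is moved stays moved. The work goes in short steps, Python scripts to look and compute and a tool call to move; the robot and the scene stay as the last step left them, time stands still between calls to the robot, and variables do not carry over. Pictures are saved under pics/ and viewed, at most 10 in all, crops included, and the job is handed in when it is done.

Besides the shell and the picture viewer there is one more tool, called after "Call:" as name([rows], argument=value, ...), one row to a line, values as JSON. servo_tool: Moves the arm, as the interface text tells. Its arguments: {"type":"object","properties":{"plan":{"type":"array"}},"required":["plan"]}

```bash
mkdir -p pics; python3 - <<'E'
from workcell import ctrl
import cv2
o=ctrl.get_obs();print(o['t'],o['ee_pos'],o['orientation'],o['width'])
for n in("top","scene"):
    cv2.imwrite(f"pics/{n}0.png",ctrl.get_image(n));print(ctrl.camera_info(n))
print(ctrl.camera_info("wrist"))
E
```

```text
0.0 [ 268.13093931 -563.92306288  212.58147537] [-3.06306701e+00 -6.91062336e-01  5.26280337e-04] 87.60480817508177
{'fovy': 49.171504774251545, 'cx': 252.70795961177652, 'cy': 192.5397686346971, 'k1': -0.03509387206926629, 'rvec': array([ 2.14772439, -2.20815478,  0.16016534]), 'tvec': array([ 20.15929889, 518.54517529, 925.02073846])}
{'fovy': 57.4397900436469, 'cx': 254.04791059371348, 'cy': 193.75837293233053, 'k1': -0.005189054555649682, 'rvec': array([ 1.01129677, -2.48601914,  1.01166604]), 'tvec': array([399.27687663, 311.3910987 , 746.90193128])}
{'fovy': 61.085137057016325, 'cx': 261.17657490876104, 'cy': 192.81411548619127, 'k1': -0.004452894464141004, 'T_tool_cam': array([[-2.32079122e-04, -9.59160455e-01, -2.82862453e-01,
         7.64007113e+01],
       [ 9.99999677e-01, -4.96261716e-06, -8.03638299e-04,
        -5.55353115e-01],
       [ 7.69414338e-04, -2.82862549e-01,  9.59160147e-01,
        -1.71111301e+02],
       [ 0.00000000e+00,  0.00000000e+00,  0.00000000e+00,
         1.00000000e+00]])}
```

View pics/top0.png

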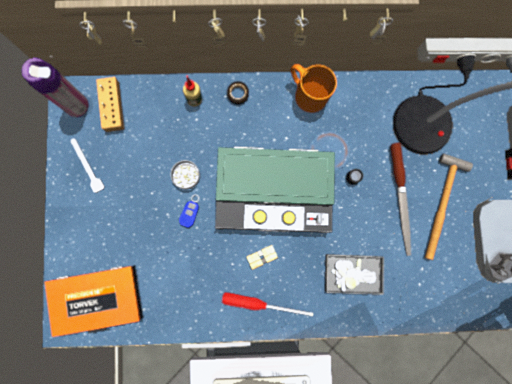

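View pics/scene0.png

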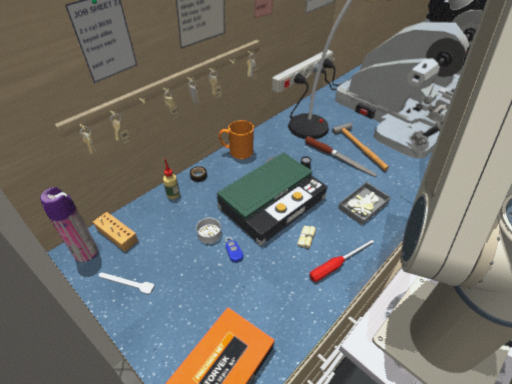

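The top view shows the case with its buttons at about (260,217) and (289,218), and the lock at about (316,218). The scene view shows the buttons at about (281,208) and (299,197). I'll measure these with masks.

```bash
cat > h.py <<'E'
import numpy as np, cv2
from scipy.spatial.transform import Rotation as R
from workcell import ctrl
def cam(n,obs=None):
    c=ctrl.camera_info(n); f=192/np.tan(np.radians(c['fovy']/2))
    if n=='wrist':
        T=np.array(c['T_tool_cam']); Rt=R.from_rotvec(obs['orientation']).as_matrix()
        Rw=Rt@T[:3,:3]; p=Rt@T[:3,3]+obs['ee_pos']
    else:
        Rw=R.from_rotvec(c['rvec']).as_matrix().T; p=-Rw@c['tvec']
    return c,f,Rw,p
def ray(n,uv,obs=None):
    c,f,Rw,p=cam(n,obs); d=np.array([(uv[0]-c['cx'])/f,(uv[1]-c['cy'])/f]); u=d.copy()
    for _ in range(20): u=d/(1+c['k1']*(u@u))
    return p,Rw@np.array([*u,1])
def onz(n,uv,z,obs=None):
    p,d=ray(n,uv,obs); return p+d*(z-p[2])/d[2]
def tri(*rs):
    A=0;b=0
    for p,d in rs:
        d=d/np.linalg.norm(d);P=np.eye(3)-np.outer(d,d);A=A+P;b=b+P@p
    return np.linalg.solve(A,b)
def blobs(im,lo,hi,amin,box=None):
    m=cv2.inRange(cv2.cvtColor(im,cv2.COLOR_BGR2HSV),lo,hi)
    n,l,s,c=cv2.connectedComponentsWithStats(m)
    return [(c[i],s[i,4]) for i in range(1,n) if s[i,4]>=amin and(box is None or (box[0]<c[i][0]<box[2] and box[1]<c[i][1]<box[3]))],m
E
python3 - <<'E'
from h import *
t=cv2.imread('pics/top0.png');s=cv2.imread('pics/scene0.png')
bt,_=blobs(t,(20,120,100),(35,255,255),30,(240,200,305,235));bs,_=blobs(s,(15,120,100),(35,255,255),20,(265,185,315,220))
print(bt,bs)
bt=sorted([b[0] for b in bt],key=lambda c:c[0]);bs=sorted([b[0] for b in bs],key=lambda c:c[0])
for a,b in zip(bt,bs): print(onz('top',a,61),onz('scene',b,61),tri(ray('top',a),ray('scene',b)))
g,m=blobs(t,(60,60,30),(90,255,255),3000)
c=max(cv2.findContours(m,0,2)[0],key=cv2.contourArea);bx=cv2.boxPoints(cv2.minAreaRect(c))
for q in bx: print(q,onz('top',q,66))
print('knob?',onz('top',(316,218),58))
cv2.imwrite('pics/c.png',np.hstack([cv2.resize(t[195:240,210:340],None,fx=5,fy=5,interpolation=2)]))
E
```

```text
[(array([259.67241379, 216.72413793]), np.int32(58)), (array([288.51724138, 217.63793103]), np.int32(58))] [(array([297.12, 195.48]), np.int32(50)), (array([280.67272727, 207.09090909]), np.int32(55))]
[461.73242341  -6.78142746  61.        ] [460.8766917   -2.38943801  61.        ] [462.7671395   -6.47335171  56.10127356]
[457.96363453 -69.93154118  61.        ] [456.8174189  -65.97134809  61.        ] [458.74046962 -70.09327305  56.42705364]
[287. 204.] [487.58421926 -67.17474954  66.        ]
[287. 179.] [542.75193403 -69.32229509  66.        ]
[333. 179.] [ 540.24151899 -171.38374013   66.        ]
[333. 204.] [ 484.84051087 -168.52437928   66.        ]
knob? [ 455.59958052 -131.00362738   58.        ]
```

View pics/c.png

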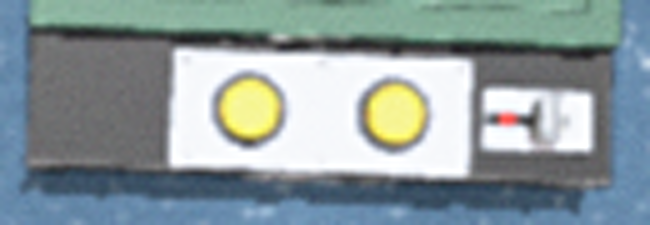

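Call:
servo_tool([
  [0.5,[5,40,20],-3],
  [1,[20,80,20],-6],
  [1,[35,120,20],-10],
  [1,[50,160,20],-14],
  [1,[65,200,20],-18],
  [1,[80,240,20],-22],
  [1,[97,280,15],-26],
  [1,[115,320,10],-29],
  [1,[132,355,5],-29],
  [1,[150,390,0],-29],
])

```text
t: 0.93
ee_pos: [414.7, -179.7, 214.3]
orientation: [3.14, -0.099, 0.0]
ft_force: [-0.5, 0.5, -1.1]
width: 25.0
grasp_force: 0.0
```

Call:
servo_tool([
  [1,[20,35,0],0],
  [1,[35,70,0],0],
  [1,[42,94,0],0],
  [1,[42,94,0],0],
  [1,[42,94,0],0],
])

```text
t: 1.35
ee_pos: [456.7, -86.6, 214.2]
orientation: [3.14, -0.093, -0.001]
ft_force: [-0.5, -0.2, -0.2]
width: 0.6
grasp_force: 0.0
```

```bash
python3 - <<'E'
from h import *
o=ctrl.get_obs();w=ctrl.get_image('wrist');cv2.imwrite('pics/w1.png',w)
print(o['t'],o['ee_pos'],R.from_rotvec(o['orientation']).as_matrix()[:,1],abs(o['qvel']).max(),o['width'])
b,_=blobs(w,(20,100,80),(35,255,255),200)
for c,a in b: print(c,a,onz('wrist',c,61,o))
np.save('o1.npy',np.r_[o['ee_pos'],o['orientation']])
E
```

```text
1.35 [456.66234458 -86.64908724 214.15255586] [-5.90378255e-02 -9.98255741e-01  9.88069468e-05] 0.047066780800942495 0.609424559910845
[182.19348269 171.92057026] 491 [464.08530904  -6.2934168   61.        ]
[244.51844262 172.17213115] 488 [460.05392869 -69.74236984  61.        ]
[255.56302521 323.49159664] 238 [276.96421827 -69.25574715  61.        ]
[266.89583333 323.1625    ] 240 [276.63420924 -82.63243331  61.        ]
```

View pics/w1.png

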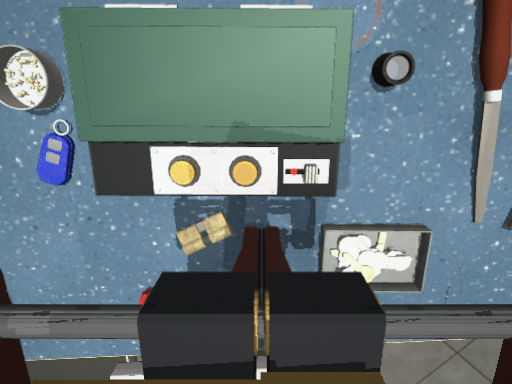

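Call:
servo_tool([
  [1,[-2,-40,-20],0],
  [1,[-4,-79,-60],0],
  [1,[-4,-79,-100],0],
  [1,[-4,-79,-120],0],
  [1,[-4,-79,-120],0],
  [1,[-4,-79,-120],0],
])

```text
t: 1.9
ee_pos: [450.8, -167.4, 93.4]
orientation: [-3.139, 0.102, 0.007]
ft_force: [-0.1, -0.0, 0.6]
width: 0.8
grasp_force: 0.0
```

```bash
python3 - <<'E'
from h import *
o=ctrl.get_obs();print(o['ee_pos'],o['ft_force'],o['orientation'])
w=cv2.imread('pics/w1.png');q=dict(zip(['ee_pos','orientation'],np.load('o1.npy').reshape(2,3)))
print(onz('wrist',(311,172),66,q),[onz('wrist',(u,172),66,q) for u in (302,320)])
w2=ctrl.get_image('wrist');cv2.imwrite('pics/w2.png',w2)
E
```

```text
[ 450.83186156 -167.44670682   93.41702765] [-0.12449654 -0.04295799  0.55281514] [-3.13850104  0.10162569  0.00662644]
[ 457.4052702  -136.72969882   66.        ] [array([ 457.93959846, -127.70751072,   66.        ]), array([ 456.87103715, -145.75274747,   66.        ])]
```

View pics/w2.png

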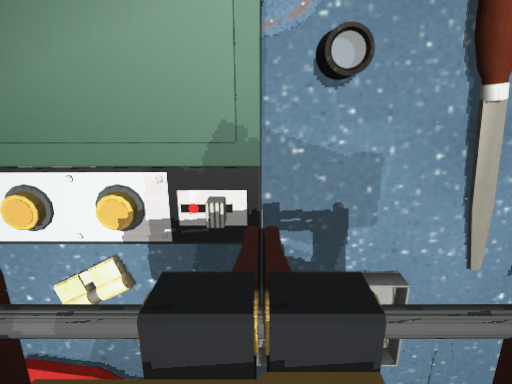

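The knob is at about (216,212), just inside of the closed fingertips. I'll lower the tool and push.

Call:
servo_tool([
  [1,[4,0,-12],0],
  [1,[4,0,-25],0],
  [1,[4,0,-25],0],
  [1,[4,0,-25],0],
])

```text
t: 2.28
ee_pos: [457.5, -166.9, 71.2]
orientation: [3.139, -0.097, 0.003]
ft_force: [-0.8, 0.8, 0.7]
width: 0.2
grasp_force: 0.0
```

Call:
servo_tool([
  [1,[0,4,0],0],
  [1,[0.4,8,0],0],
  [1,[0.6,11,0],0],
  [1,[0.8,14,0],0],
  [1,[0.8,14,0],0],
])

```text
t: 2.7
ee_pos: [457.6, -152.1, 69.8]
orientation: [3.14, -0.097, 0.0]
ft_force: [-1.8, 0.1, 0.6]
width: 0.3
grasp_force: 0.0
```

Call:
servo_tool([
  [1,[0.1,2,0],0],
  [1,[0.2,4,0],0],
  [1,[0.3,6,0],0],
  [1,[0.3,6,0],0],
])

```text
t: 3.03
ee_pos: [457.7, -146.4, 69.3]
orientation: [-3.14, 0.098, 0.0]
ft_force: [-0.2, -0.4, -0.5]
width: 0.4
grasp_force: 0.0
```

Call:
servo_tool([
  [1,[0.1,2,0],0],
  [1,[0.2,4,0],0],
  [1,[0.2,4,0],0],
])

```text
t: 3.28
ee_pos: [457.9, -142.5, 69.3]
orientation: [-3.14, 0.098, 0.0]
ft_force: [1.3, 0.8, -0.3]
width: 0.5
grasp_force: 0.0
```

```bash
python3 - <<'E'
from h import *
o=ctrl.get_obs();print(o['t'],o['ee_pos'],o['ft_force'])
w=ctrl.get_image('wrist');cv2.imwrite('pics/w3.png',w)
E
```

```text
3.2833 [ 457.88704773 -142.48113477   69.34475784] [ 1.28825846  0.79483356 -0.34019222]
```

View pics/w3.png

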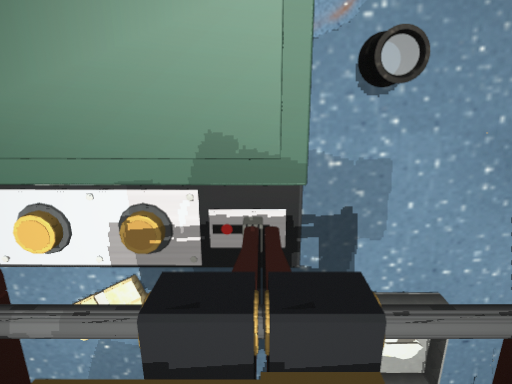

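Call:
servo_tool([
  [1,[0.1,2,0],0],
  [1,[0.1,2,0],0],
])

```text
t: 3.5
ee_pos: [458.0, -140.5, 69.4]
orientation: [-3.14, 0.098, 0.0]
ft_force: [0.9, 0.5, 0.6]
width: 0.5
grasp_force: 0.0
```

Call:
servo_tool([
  [1,[0.1,2,0],0],
  [1,[0.1,2,0],0],
])

```text
t: 3.67
ee_pos: [458.1, -138.5, 69.4]
orientation: [-3.14, 0.098, 0.0]
ft_force: [-0.7, 0.5, 0.5]
width: 0.6
grasp_force: 0.0
```

```bash
python3 - <<'E'
from h import *
w=ctrl.get_image('wrist')
o=ctrl.get_obs();print(o['t'],o['ee_pos'],o['ft_force'],o['moment'])
s=ctrl.get_image('scene')
a=cv2.resize(w[190:290,190:310],None,fx=4,fy=4,interpolation=2);b=cv2.resize(s[150:250,215:335],None,fx=4,fy=4,interpolation=2)
cv2.imwrite('pics/w4.png',cv2.resize(np.hstack([a,b]),(800,333)))
E
```

```text
3.7167 [ 458.15246807 -138.62035113   69.41190779] [-0.31859225  0.44530727  0.06727839] [ 0.05242727 -0.0357763   0.03079057]
```

View pics/w4.png

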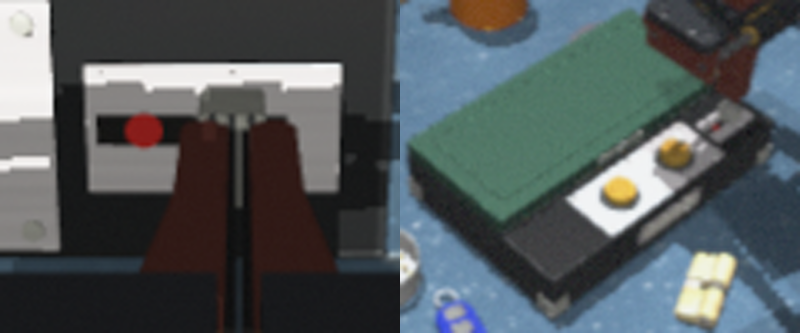

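```bash
cat >> h.py <<'E'
def proj(n,X,obs=None):
    c,f,Rw,p=cam(n,obs); q=Rw.T@(np.array(X)-p); u=q[:2]/q[2]; u=u*(1+c['k1']*(u@u)); return u*f+[c['cx'],c['cy']]
E
python3 - <<'E'
from h import *
o=ctrl.get_obs();e=o['ee_pos'];print(o['width'])
for z in(-14,5,20):
  for dx in(-10,0,10): print(z,dx,proj('wrist',e+[dx,0,z],o).round(),proj('scene',e+[dx,0,z]).round())
# contact candidates
for nm,X in dict(knobL=(455,-138,66),knobU=(456,-122,66),R=(459.5,-70,61),L=(463,-6.5,61)).items(): print(nm,proj('wrist',X,o).round(),proj('scene',X).round())
E
```

```text
0.517130850810231
-14 -10 [262. 242.] [316. 185.]
-14 0 [261. 227.] [313. 183.]
-14 10 [260. 211.] [310. 182.]
5 -10 [262. 256.] [316. 180.]
5 0 [261. 240.] [314. 179.]
5 10 [260. 223.] [311. 177.]
20 -10 [262. 270.] [317. 176.]
20 0 [261. 252.] [314. 175.]
20 10 [260. 234.] [311. 173.]
knobL [260. 239.] [314. 181.]
knobU [233. 239.] [310. 184.]
R [147. 235.] [297. 194.]
L [ 41. 236.] [281. 206.]
```

Call:
servo_tool([
  [1,[-0.5,-10,0],0],
  [1,[-1.5,-22,0],0],
  [1,[-1.5,-22,0],0],
  [1,[-1.5,-22,0],0],
])

```text
t: 4.1
ee_pos: [456.6, -161.8, 69.4]
orientation: [3.14, -0.101, 0.0]
ft_force: [-0.3, 0.7, -0.5]
width: 0.5
grasp_force: 0.0
```

```bash
python3 - <<'E'
from h import *
w=ctrl.get_image('wrist');o=ctrl.get_obs();s=ctrl.get_image('scene');e=o['ee_pos'];print(e,o['ft_force'])
print(cam('scene')[3])
def z(im,x,y,n,pts,k=8,ww=50,hh=37):
    a=cv2.resize(im[y:y+2*hh,x:x+2*ww],None,fx=4,fy=4,interpolation=2)
    for X in pts:
        u=((proj(n,X,o)-[x,y])*4).astype(int);cv2.circle(a,tuple(map(int,u)),2,(255,0,255),-1)
    return a
P=[e+[0,0,-14],e+[10,0,-14],e+[0,0,5],[455,-138,66],[456,-122,66]]
cv2.imwrite('pics/w5.png',np.hstack([z(w,190,190,'wrist',P),z(s,265,145,'scene',P)]))
for X in P: print(((proj('wrist',X,o)-[190,190])*4).astype(int),((proj('scene',X)-[265,145])*4+[400,0]).astype(int))
E
```

```text
[ 456.49907086 -161.37734297   69.36388368] [-0.22019259  0.11801148 -0.67341295]
[ 87.01971371 495.2785956  749.25003682]
[284 146] [612 139]
[280  85] [600 132]
[284 199] [615 119]
[125 193] [595 145]
[ 15 193] [580 156]
```

View pics/w5.png

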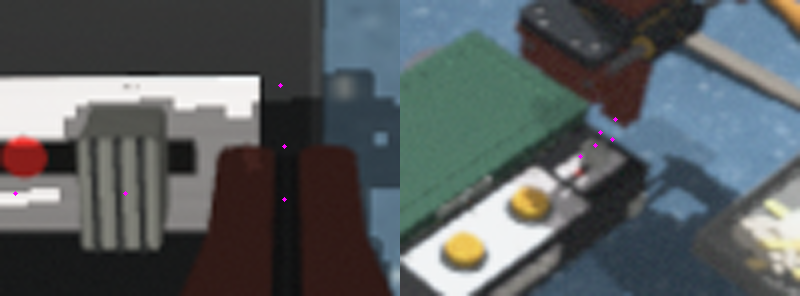

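The knob hasn't moved: it is still at y≈-138. In both views the real fingertips sit about 14 mm higher than I assumed, so they passed over it. I'll go down in small steps and watch the force.

Call:
servo_tool([
  [1,[0,0,-2],0],
  [1,[0,0,-4],0],
  [1,[0,0,-4],0],
])

```text
t: 4.45
ee_pos: [456.4, -160.4, 65.0]
orientation: [-3.14, 0.098, 0.001]
ft_force: [-0.7, -0.5, -0.2]
width: 0.5
grasp_force: 0.0
```

Call:
servo_tool([
  [1,[0,0,-1.5],0],
  [1,[0,0,-3],0],
  [1,[0,0,-3],0],
])

```text
t: 4.7
ee_pos: [456.5, -160.6, 62.1]
orientation: [-3.14, 0.098, 0.001]
ft_force: [0.6, 0.7, 0.9]
width: 0.5
grasp_force: 0.0
```

Call:
servo_tool([
  [1,[0,0,-1.5],0],
  [1,[0,0,-3],0],
  [1,[0,0,-3],0],
])

```text
t: 4.95
ee_pos: [456.5, -160.7, 59.2]
orientation: [-3.14, 0.098, 0.0]
ft_force: [-0.6, -0.5, 0.6]
width: 0.4
grasp_force: 0.0
```

Call:
servo_tool([
  [1,[0,0,-1],0],
  [1,[0,0,-2],0],
  [1,[0,0,-2],0],
])

```text
t: 5.2
ee_pos: [456.6, -160.7, 57.3]
orientation: [-3.14, 0.098, 0.0]
ft_force: [0.9, 0.6, -0.4]
width: 0.5
grasp_force: 0.0
```

Call:
servo_tool([
  [1,[0,0,-1],0],
  [1,[0,0,-2],0],
  [1,[0,0,-2],0],
])

```text
t: 5.45
ee_pos: [456.6, -160.7, 55.3]
orientation: [-3.14, 0.098, 0.0]
ft_force: [-0.3, -0.4, -0.7]
width: 0.5
grasp_force: 0.0
```

Call:
servo_tool([
  [1,[0.1,2,0],0],
  [1,[0.3,5,0],0],
  [1,[0.5,8,0],0],
  [1,[0.5,8,0],0],
])

```text
t: 5.78
ee_pos: [457.1, -152.1, 55.4]
orientation: [-3.14, 0.097, 0.0]
ft_force: [0.8, -0.1, -0.8]
width: 0.6
grasp_force: 0.0
```

```bash
python3 - <<'E'
from h import *
w=ctrl.get_image('wrist');o=ctrl.get_obs();s=ctrl.get_image('scene');e=o['ee_pos'];print(e,o['ft_force'])
a=cv2.resize(w[190:264,190:290],None,fx=4,fy=4,interpolation=2);b=cv2.resize(s[145:219,265:365],None,fx=4,fy=4,interpolation=2)
cv2.imwrite('pics/w6.png',np.hstack([a,b]))
E
```

```text
[ 457.17932056 -152.35524949   55.44308969] [-0.40584427 -0.80813208  0.30717925]
```

View pics/w6.png

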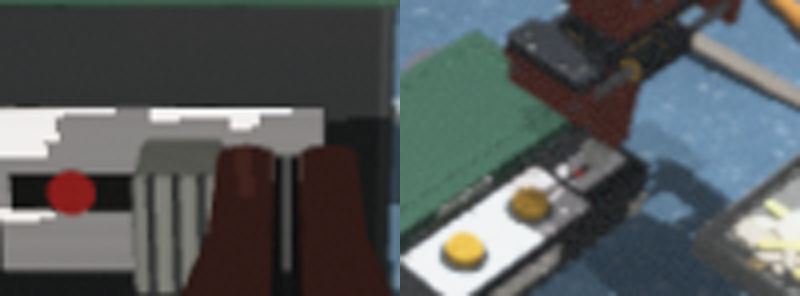

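Call:
servo_tool([
  [1,[0.1,2,0],0],
  [1,[0.3,4,0],0],
  [1,[0.3,4,0],0],
])

```text
t: 6.13
ee_pos: [457.5, -148.8, 55.4]
orientation: [3.14, -0.098, 0.0]
ft_force: [0.2, -2.0, -0.6]
width: 0.8
grasp_force: 0.9
```

Call:
servo_tool([
  [1,[0.1,2,0],0],
  [1,[0.2,3,0],0],
  [1,[0.2,3,0],0],
])

```text
t: 6.38
ee_pos: [457.8, -145.7, 55.4]
orientation: [3.14, -0.098, 0.0]
ft_force: [-0.2, -3.3, -0.6]
width: 0.5
grasp_force: 1.1
```

Call:
servo_tool([
  [1,[0.1,2,0],0],
  [1,[0.3,5,0],0],
  [1,[0.3,5,0],0],
])

```text
t: 6.63
ee_pos: [458.1, -140.4, 55.4]
orientation: [-3.14, 0.098, -0.0]
ft_force: [0.8, -2.4, -0.5]
width: 0.4
grasp_force: 0.8
```

Call:
servo_tool([
  [1,[0.1,2,0],0],
  [1,[0.2,3,0],0],
  [1,[0.2,3,0],0],
])

```text
t: 6.88
ee_pos: [458.2, -137.5, 55.4]
orientation: [-3.14, 0.098, -0.0]
ft_force: [0.3, -2.2, -0.4]
width: 0.3
grasp_force: 0.9
```

Call:
servo_tool([
  [1,[0.1,1,0],0],
  [1,[0.1,2,0],0],
  [1,[0.1,2,0],0],
])

```text
t: 7.13
ee_pos: [458.4, -135.7, 55.4]
orientation: [3.14, -0.098, 0.0]
ft_force: [0.3, -2.8, 0.7]
width: 0.7
grasp_force: 1.2
```

Call:
servo_tool([
  [1,[0.1,1.5,0],0],
  [1,[0.1,1.5,0],0],
])

```text
t: 7.3
ee_pos: [459.2, -134.2, 56.4]
orientation: [-3.14, 0.099, -0.002]
ft_force: [-2.3, 3.7, 17.4]
width: 0.7
grasp_force: 8.6
```

Call:
servo_tool([
  [1,[0.1,1,0],0],
  [1,[0.1,1,0],0],
])

```text
t: 7.47
ee_pos: [459.3, -133.4, 56.5]
orientation: [3.14, -0.098, 0.003]
ft_force: [-2.0, -0.8, 12.6]
width: 0.8
grasp_force: 6.9
```

Call:
servo_tool([
  [1,[-0.3,-3,0],0],
  [1,[-1,-5,15],0],
  [1,[-2,-20,38],0],
  [1,[-3,-34,38],0],
  [1,[-3,-34,38],0],
  [1,[-3,-34,38],0],
])

```text
t: 7.97
ee_pos: [455.2, -167.1, 93.4]
orientation: [-3.139, 0.1, 0.0]
ft_force: [-1.4, 0.6, 0.4]
width: 0.5
grasp_force: 0.0
```

```bash
python3 - <<'E'
from h import *
w=ctrl.get_image('wrist');o=ctrl.get_obs();print(o['t'],o['ee_pos'],o['ft_force']);cv2.imwrite('pics/w7.png',w)
w2=cv2.imread('pics/w2.png')
for im in(w2,w):
    for lo,hi in(((0,150,90),(8,255,255)),((20,100,80),(35,255,255)),((40,120,60),(75,255,255))):
        print([(c.round(1),a) for c,a in blobs(im,lo,hi,8,(0,150,300,240))[0]])
for c,a in blobs(w,(18,100,80),(35,255,255),200)[0]: print(c,onz('wrist',c,61,o))
r=proj('wrist',(456,-122,66),o);print(r, proj('wrist',(455,-138,66),o))
y=int(r[1]);g=cv2.cvtColor(w,6)[y-3:y+4].mean(0).astype(int);print(g[150:270:2]); print(cv2.cvtColor(w2,6)[209:216].mean(0).astype(int)[150:270:2])
E
```

```text
8.0167 [ 454.78930603 -166.65444885   92.97684182] [-0.05934761  0.66103906 -0.09899781]
[(array([193.1, 208. ]), np.int32(79))]
[(array([ 20.9, 210.1]), np.int32(1186)), (array([115.3, 209.8]), np.int32(1115))]
[]
[]
[(array([ 22.9, 216.1]), np.int32(1179)), (array([116.2, 215.3]), np.int32(1004))]
[(array([219.6, 214.1]), np.int32(68))]
[ 23.04159734 216.12978369] [464.86835837  -8.03931738  61.        ]
[117.08643042 216.46326707] [460.69642079 -70.79345403  61.        ]
[255.34509804 324.99607843] [ 369.4290113  -156.82541733   61.        ]
[266.94736842 327.76555024] [ 366.45374831 -165.25684652   61.        ]
[192.80690804 221.2987222 ] [217.38819244 221.28870606]
[167 167 168 164 152 153 153 153 153 153 129  35  35  34  32 142 163 157
 156 149 192  98 184 176 104 189 122 152 145  69  86 123 123 124 123 120
 124 124 124 124 123 124 131 131 131 131 131 132 132  43  23  23  23  23
  25  33  78  52  60  60]
[236 236 236 236 236 236 236 236 236 237  50  49  49  49 156 226 140 141
 140 148 160 168 164 167 155 141 141 141 208 155 140 172  75 159 147 139
 196  67  71  83  83 120 154 155 155 155 155 140 122  32  43  25  24  27
  36  46 114  57  60  59]
```

```bash
python3 - <<'E'
from h import *
o=ctrl.get_obs()
R0=onz('wrist',(117,216.5),61,o)
w=cv2.imread('pics/w7.png');w2=cv2.imread('pics/w2.png')
print(cv2.cvtColor(w,6)[218:225].mean(0).astype(int)[180:226]);print(cv2.cvtColor(w2,6)[209:216].mean(0).astype(int)[198:234])
for u in(190,198,206): k=onz('wrist',(u,219),66,o);print(k,np.linalg.norm((k-R0)[:2]))
E
```

```text
[142 167 163 156 157 156 156 157 149 149 192 185  98 125 184 190 176 110
 104 164 189 179 122  95 152 184 145  87  69  65  86 119 123 123 123 123
 124 125 123 121 120 123 124 124 124 124]
[155 141 141 141 141 141 141 174 208 218 155 102 140 176 172 140  75 118
 159 159 147  92 139 204 196 151  67  65  71  83  83  83  83  83 120 154]
[ 457.70687477 -120.37374111   66.        ] 49.731425050090905
[ 457.37980284 -125.57085915   66.        ] 54.938801430653456
[ 457.05269653 -130.76696048   66.        ] 60.145169060824
```

The red dot is covered and the green one shows, but the knob measures about 2–3 mm short of its stop. The rounded tips seem to have ridden up on its edge, so I'll push again from lower down.

Call:
servo_tool([
  [1,[1,4,-15],0],
  [1,[2,8,-30],0],
  [1,[2.5,9,-36],0],
  [1,[2.5,9,-40],0],
  [1,[2.5,9,-40],0],
])

```text
t: 8.43
ee_pos: [457.2, -157.5, 52.4]
orientation: [-3.139, 0.097, 0.004]
ft_force: [-0.6, -0.1, 0.7]
width: 0.6
grasp_force: 0.0
```

Call:
servo_tool([
  [1,[0,0,-2],0],
  [1,[0,0,-4],0],
  [1,[0,0,-4],0],
])

```text
t: 8.68
ee_pos: [458.1, -158.4, 49.5]
orientation: [3.14, -0.098, 0.0]
ft_force: [0.1, 0.8, -0.6]
width: 0.5
grasp_force: 0.0
```

Call:
servo_tool([
  [1,[0,0,-1],0],
  [1,[0,0,-2],0],
  [1,[0,0,-2],0],
])

```text
t: 8.93
ee_pos: [458.0, -158.3, 47.5]
orientation: [3.14, -0.098, 0.0]
ft_force: [-0.4, -0.4, -0.2]
width: 0.2
grasp_force: 0.0
```

Call:
servo_tool([
  [1,[0.3,5,0],0],
  [1,[0.6,11,0],0],
  [1,[0.9,16,0],0],
  [1,[0.9,16,0],0],
])

```text
t: 9.27
ee_pos: [458.7, -141.2, 47.4]
orientation: [-3.14, 0.097, 0.001]
ft_force: [-0.1, -0.1, -0.9]
width: 0.6
grasp_force: 0.0
```

Call:
servo_tool([
  [1,[0.1,1,0],0],
  [1,[0.1,2,0],0],
  [1,[0.1,2,0],0],
])

```text
t: 9.52
ee_pos: [459.0, -140.2, 47.4]
orientation: [3.14, -0.098, 0.0]
ft_force: [0.3, -0.5, 0.4]
width: 0.4
grasp_force: 0.3
```

Call:
servo_tool([
  [1,[0.1,1,0],0],
  [1,[0.1,1,0],0],
])

```text
t: 9.68
ee_pos: [459.1, -139.4, 47.4]
orientation: [3.14, -0.098, 0.0]
ft_force: [-0.1, -2.0, 0.3]
width: 0.5
grasp_force: 1.0
```

Call:
servo_tool([
  [1,[0.1,1,0],0],
  [1,[0.1,1,0],0],
])

```text
t: 9.85
ee_pos: [459.1, -138.3, 47.4]
orientation: [3.14, -0.098, -0.0]
ft_force: [-1.5, -2.8, 1.1]
width: 0.7
grasp_force: 1.4
```

Call:
servo_tool([
  [1,[0.1,1,0],0],
  [1,[0.1,1,0],0],
])

```text
t: 10.02
ee_pos: [459.2, -137.2, 47.4]
orientation: [3.14, -0.098, -0.0]
ft_force: [-0.5, -2.7, 1.6]
width: 0.3
grasp_force: 1.4
```

Call:
servo_tool([
  [1,[0.1,1,0],0],
  [1,[0.1,1,0],0],
])

```text
t: 10.18
ee_pos: [459.3, -136.7, 47.4]
orientation: [3.139, -0.097, -0.0]
ft_force: [-2.1, -7.2, 1.2]
width: 0.7
grasp_force: 3.7
```

Stop reached: the force jumped from about 3 N to over 7 N. Next I'll back off, rise, and go over the buttons with the fingers opened to about 55 mm.

Call:
servo_tool([
  [1,[-0.3,-4,0],0],
  [1,[-0.3,-6,25],0],
  [0.6,[-0.3,-6,60],0],
  [0.38,[-0.3,10,65],0],
  [0.38,[-0.3,45,65],0],
  [0.38,[-0.3,80,65],0],
  [0.38,[-0.3,98,65],0],
  [0.38,[-0.3,98,65],0],
  [0.38,[-0.3,98,65],0],
])

```text
t: 10.93
ee_pos: [459.1, -37.5, 112.4]
orientation: [-3.14, 0.094, -0.0]
ft_force: [-0.1, 0.6, -0.4]
width: 43.6
grasp_force: 0.0
```

```bash
python3 - <<'E'
from h import *
w=ctrl.get_image('wrist');o=ctrl.get_obs();print(o['t'],o['ee_pos'],o['ft_force'],o['width']);cv2.imwrite('pics/w8.png',w)
for c,a in blobs(w,(18,100,80),(35,255,255),200)[0]: print(c,a,onz('wrist',c,61,o))
for k,e in enumerate([(-32),(32)]): print(proj('wrist',o['ee_pos']+[10,e,8],o),proj('wrist',o['ee_pos']+[10,e,-14],o))
s=ctrl.get_image('scene')
v=np.zeros((600,800,3),np.uint8);v[:300,:400]=cv2.resize(w,(400,300));v[:300,400:]=cv2.resize(w[130:310,142:382],(400,300),interpolation=2)
v[300:]=cv2.resize(s[125:245,200:360],(400,300),interpolation=2).repeat(1,0).copy() if 0 else np.hstack([cv2.resize(s[125:245,200:360],(400,300),interpolation=2),cv2.resize(s[160:220,250:330],(400,300),interpolation=2)])
cv2.imwrite('pics/v.png',v)
E
```

```text
10.9833 [459.21138451 -38.2537117  112.41766548] [-0.04756096  0.60655977 -0.18013206] 47.3078204174597
[217.44129555 201.92206478] 988 [464.88906076  -7.02679863  61.        ]
[305.00501505 202.28786359] 997 [460.74922972 -69.86487449  61.        ]
[164.17766497 322.0676819 ] 591 [365.7917653   46.17939094  61.        ]
[359.89106754 326.44880174] 459 [ 351.8914311  -111.90951719   61.        ]
[353.43346008 379.06759611] 2367 [ 298.28300006 -107.72918474   61.        ]
[319.60086081 221.69739989] [313.32390711 208.23694218]
[200.99309475 228.48067336] [207.45814597 214.37235441]
```

View pics/v.png

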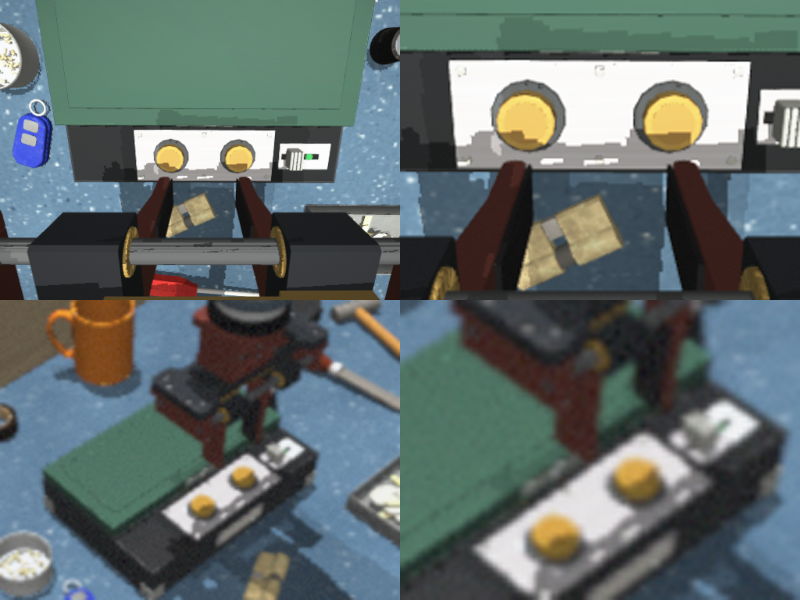

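Call:
servo_tool([
  [0.38,[-2,0,-20],0],
  [0.38,[-2,0,-40],0],
  [0.38,[-2,0,-47],0],
  [0.38,[-2,0,-47],0],
  [0.38,[-2,0,-47],0],
])

```text
t: 11.45
ee_pos: [457.0, -38.9, 65.3]
orientation: [-3.14, 0.1, 0.002]
ft_force: [0.6, 0.0, -0.1]
width: 54.5
grasp_force: 0.0
```

Call:
servo_tool([
  [0.38,[0,0,-2],0],
  [0.38,[0,0,-4],0],
  [0.38,[0,0,-4],0],
])

```text
t: 11.7
ee_pos: [457.4, -38.4, 61.8]
orientation: [3.14, -0.098, 0.001]
ft_force: [0.4, 0.1, -0.5]
width: 54.5
grasp_force: 0.0
```

Call:
servo_tool([
  [0.38,[0,0,-2],0],
  [0.38,[0,0,-3],0],
  [0.38,[0,0,-3],0],
])

```text
t: 11.95
ee_pos: [457.1, -38.2, 58.4]
orientation: [-3.14, 0.098, -0.0]
ft_force: [-0.5, 0.0, 0.4]
width: 54.4
grasp_force: 0.0
```

Call:
servo_tool([
  [0.38,[0,0,-2],0],
  [0.38,[0,0,-3],0],
  [0.38,[0,0,-3],0],
])

```text
t: 12.2
ee_pos: [456.9, -38.2, 55.2]
orientation: [-3.14, 0.098, 0.001]
ft_force: [-0.2, -0.4, 0.1]
width: 54.4
grasp_force: 0.0
```

Call:
servo_tool([
  [0.38,[0,0,-2],0],
  [0.38,[0,0,-2],0],
])

```text
t: 12.37
ee_pos: [456.9, -38.2, 53.1]
orientation: [-3.14, 0.098, 0.001]
ft_force: [0.1, 0.4, -0.4]
width: 54.5
grasp_force: 0.0
```

Call:
servo_tool([
  [0.38,[0,0,-2],0],
  [0.38,[0,0,-2],0],
])

```text
t: 12.53
ee_pos: [457.2, -38.3, 51.3]
orientation: [-3.14, 0.098, -0.0]
ft_force: [-0.6, -0.0, 1.9]
width: 54.3
grasp_force: 1.2
```

Call:
servo_tool([
  [0.38,[0,0,-1.5],0],
  [0.38,[0,0,-3],0],
  [0.38,[0,0,-3],0],
])

```text
t: 12.78
ee_pos: [457.2, -38.2, 48.5]
orientation: [-3.14, 0.098, -0.0]
ft_force: [-1.0, 0.5, 5.4]
width: 54.4
grasp_force: 2.6
```

Call:
servo_tool([
  [0.38,[0,0,-1.5],0],
  [0.38,[0,0,-2.5],0],
  [0.38,[0,0,-2.5],0],
])

```text
t: 13.03
ee_pos: [457.2, -38.2, 46.1]
orientation: [3.14, -0.098, 0.0]
ft_force: [-1.2, 0.7, 6.9]
width: 54.5
grasp_force: 3.4
```

Call:
servo_tool([
  [0.38,[0,0,-0.8],0],
  [0.38,[0,0,-0.8],0],
  [0.38,[0,0,-0.8],0],
])

```text
t: 13.28
ee_pos: [457.2, -38.3, 45.4]
orientation: [3.14, -0.098, 0.001]
ft_force: [-1.4, -0.8, 6.6]
width: 54.7
grasp_force: 3.7
```

```bash
cat > lid.py <<'E'
from h import *
w=ctrl.get_image('wrist');o=ctrl.get_obs();s=ctrl.get_image('scene');print(o['t'],o['ee_pos'],o['ft_force'])
# lid front edge: lowest green row at a column clear of the fingers
m=blobs(w,(55,50,20),(95,255,255),500)[1]
for u in(120,180,262,330,400): r=np.flatnonzero(m[:,u]);print(u,r.max() if len(r) else None,end=' ')
print()
for th in(0,.05,.1,.2,.3):
    c,sn=np.cos(th),np.sin(th);x=88+(-118*c)+16*sn;z=50+118*sn+16*c
    X=np.array([461+.998*(x+62),-38.3-.06*(x+62),z]);print(th,proj('wrist',X,o).round(1),proj('scene',X).round(1))
m=blobs(s,(55,50,20),(95,255,255),500)[1];print('scene green',m.sum()//255,[np.flatnonzero(m[:,u])[[0,-1]] for u in(235,250,265)])
E
python3 lid.py
```

```text
13.3333 [457.18710925 -38.25315618  45.42524762] [-1.38238956 -0.15740099  7.47662825]
120 182 180 182 262 182 330 183 400 183 
0 [260.7 184.8] [281.  192.4]
0.05 [260.6 186.2] [280.9 190.7]
0.1 [260.6 186.9] [280.7 188.9]
0.2 [260.5 186.4] [280.1 185.2]
0.3 [260.4 182.7] [279.2 181.4]
scene green 1567 [array([180, 205]), array([171, 206]), array([162, 196])]
```

```bash
cat > l2.py <<'E'
from h import *
o=ctrl.get_obs();print(o['t'],o['ee_pos'],o['ft_force'])
for s in(cv2.imread('pics/scene0.png'),ctrl.get_image('scene')):
    m=blobs(s,(55,50,20),(95,255,255),500)[1];print(m.sum()//255,[np.flatnonzero(m[:,u])[[0,-1]].tolist() if m[:,u].any() else 0 for u in(225,235,245,255,265)])
E
python3 l2.py
```

```text
13.3833 [457.20755395 -38.26712394  45.44576719] [-2.13623846  0.06439594  7.46018583]
3085 [[187, 202], [181, 211], [175, 218], [169, 234], [163, 205]]
1504 [[186, 199], [180, 204], [174, 208], [168, 201], [162, 195]]
```

Call:
servo_tool([
  [0.38,[0,0,-0.4],0],
  [0.38,[0,0,-0.4],0],
  [0.38,[0,0,-0.4],0],
])

```text
t: 13.68
ee_pos: [457.2, -38.3, 45.1]
orientation: [3.14, -0.098, 0.001]
ft_force: [-1.8, 0.4, 7.8]
width: 54.3
grasp_force: 3.9
```

```bash
python3 l2.py
```

```text
13.6833 [457.22926268 -38.25603523  45.08219088] [-1.82683767  0.39723565  7.80060067]
3085 [[187, 202], [181, 211], [175, 218], [169, 234], [163, 205]]
1349 [[185, 198], [179, 201], [174, 227], [167, 195], [162, 174]]
```

Call:
servo_tool([
  [0.38,[0,0,0],0],
  [0.38,[0,0,0],0],
])

```text
t: 13.9
ee_pos: [457.2, -38.3, 45.1]
orientation: [3.14, -0.098, 0.001]
ft_force: [-1.7, -0.1, 7.5]
width: 54.4
grasp_force: 3.9
```

```bash
python3 l2.py
```

```text
13.9 [457.20864193 -38.25613625  45.07780608] [-1.67416398 -0.11689649  7.4830416 ]
3085 [[187, 202], [181, 211], [175, 218], [169, 234], [163, 205]]
1231 [[185, 196], [179, 199], [173, 197], [167, 191], [161, 174]]
```

The lid is up: its edge has risen 12 px, about 0.25 rad, well clear of the catches. I'll release and retreat now.

Call:
servo_tool([
  [0.38,[-3,0,12],0],
  [0.38,[-15,0,30],0],
  [0.38,[-35,0,50],0],
  [0.38,[-60,0,70],0],
  [0.38,[-80,0,90],0],
  [0.38,[-80,0,100],0],
  [0.38,[-80,0,100],0],
  [0.38,[-80,0,100],0],
  [0.38,[-80,0,100],0],
  [0.38,[-80,0,100],0],
])

```text
t: 14.78
ee_pos: [377.1, -38.2, 143.9]
orientation: [-3.14, 0.098, 0.002]
ft_force: [-0.3, 0.0, -0.5]
width: 54.3
grasp_force: 0.0
```

```bash
python3 l2.py
```

```text
14.7833 [377.1009331  -38.19379333 143.94103181] [-0.27918053  0.03306838 -0.54306582]
3085 [[187, 202], [181, 211], [175, 218], [169, 234], [163, 205]]
838 [[185, 192], [179, 188], [173, 182], [167, 175], [161, 169]]
```

Call:
servo_tool([
  [0.38,[0,0,0],0],
  [0.38,[0,0,0],0],
  [0.38,[0,0,0],0],
  [0.38,[0,0,0],0],
  [0.38,[0,0,0],0],
  [0.38,[0,0,0],0],
  [0.38,[0,0,0],0],
  [0.38,[0,0,0],0],
  [0.38,[0,0,0],0],
  [0.38,[0,0,0],0],
])

```text
t: 15.67
ee_pos: [377.1, -38.2, 144.7]
orientation: [-3.14, 0.098, -0.0]
ft_force: [0.0, 0.1, -0.0]
width: 54.8
grasp_force: 0.0
```

Call:
servo_tool([
  [0.38,[0,0,0],0],
  [0.38,[0,0,0],0],
  [0.38,[0,0,0],0],
  [0.38,[0,0,0],0],
  [0.38,[0,0,0],0],
  [0.38,[0,0,0],0],
  [0.38,[0,0,0],0],
  [0.38,[0,0,0],0],
  [0.38,[0,0,0],0],
  [0.38,[0,0,0],0],
])

```text
t: 16.5
ee_pos: [377.1, -38.2, 144.7]
orientation: [3.14, -0.098, -0.0]
ft_force: [-0.1, 0.4, -0.0]
width: 54.7
grasp_force: 0.0
```

Call:
servo_tool([
  [0.38,[0,0,0],0],
  [0.38,[0,0,0],0],
  [0.38,[0,0,0],0],
  [0.38,[0,0,0],0],
  [0.38,[0,0,0],0],
  [0.38,[0,0,0],0],
  [0.38,[0,0,0],0],
  [0.38,[0,0,0],0],
  [0.38,[0,0,0],0],
  [0.38,[0,0,0],0],
])

```text
t: 17.33
ee_pos: [377.1, -38.2, 144.7]
orientation: [-3.14, 0.098, -0.0]
ft_force: [0.4, -0.2, 0.3]
width: 54.3
grasp_force: 0.0
```

Call:
servo_tool([
  [0.38,[0,0,0],0],
  [0.38,[0,0,0],0],
  [0.38,[0,0,0],0],
  [0.38,[0,0,0],0],
  [0.38,[0,0,0],0],
  [0.38,[0,0,0],0],
  [0.38,[0,0,0],0],
  [0.38,[0,0,0],0],
  [0.38,[0,0,0],0],
  [0.38,[0,0,0],0],
])

```text
t: 18.17
ee_pos: [377.1, -38.2, 144.7]
orientation: [3.14, -0.098, -0.0]
ft_force: [-0.0, -0.4, 0.3]
width: 54.7
grasp_force: 0.0
```

Call:
servo_tool([
  [0.38,[0,0,0],0],
  [0.38,[0,0,0],0],
  [0.38,[0,0,0],0],
  [0.38,[0,0,0],0],
  [0.38,[0,0,0],0],
  [0.38,[0,0,0],0],
  [0.38,[0,0,0],0],
  [0.38,[0,0,0],0],
  [0.38,[0,0,0],0],
  [0.38,[0,0,0],0],
])

```text
t: 19.0
ee_pos: [377.1, -38.2, 144.7]
orientation: [-3.14, 0.098, 0.0]
ft_force: [0.5, -0.1, -0.7]
width: 54.6
grasp_force: 0.0
```

Call:
servo_tool([
  [0.38,[0,0,0],0],
  [0.38,[0,0,0],0],
  [0.38,[0,0,0],0],
  [0.38,[0,0,0],0],
  [0.38,[0,0,0],0],
  [0.38,[0,0,0],0],
  [0.38,[0,0,0],0],
  [0.38,[0,0,0],0],
  [0.38,[0,0,0],0],
  [0.38,[0,0,0],0],
])

```text
t: 19.83
ee_pos: [377.1, -38.2, 144.7]
orientation: [-3.14, 0.098, -0.0]
ft_force: [-0.1, -0.4, 0.5]
width: 54.8
grasp_force: 0.0
```

```bash
python3 l2.py; python3 - <<'E'
from h import *
def lidtop(im): return blobs(im,(55,50,20),(95,255,255),100)
a=cv2.imread('pics/top0.png');b=ctrl.get_image('top')
for im in(a,b):
    m=lidtop(im)[1];ys,xs=np.nonzero(m[120:230,200:350]);print('green',len(ys),ys.min()+120,ys.max()+120)
d=cv2.absdiff(a,b).max(2)>50; n,l,s,c=cv2.connectedComponentsWithStats(d.astype(np.uint8))
print([(s[i].tolist()) for i in range(1,n) if s[i,4]>25])
for c_,_ in blobs(b,(20,120,100),(35,255,255),20,(230,190,305,250))[0]: print(c_,onz('top',c_,61))
E
```

```text
19.8333 [377.07760346 -38.23823581 144.72078135] [-0.08240551 -0.43551591  0.47541634]
3085 [[187, 202], [181, 211], [175, 218], [169, 234], [163, 205]]
792 [[161, 190], [156, 181], [151, 177], [144, 176], [139, 358]]
green 6138 147 204
green 1064 141 220
[[215, 141, 131, 65, 5920], [308, 215, 15, 10, 76], [224, 226, 163, 158, 16517], [453, 296, 59, 37, 859], [364, 361, 3, 18, 39]]
[259.60344828 216.87931034] [461.39765043  -6.61999358  61.        ]
[288.62711864 217.66101695] [457.90630785 -70.17099618  61.        ]
```

Call:
servo_tool([
  [0.38,[0,0,0],0],
  [0.38,[0,0,0],0],
  [0.38,[0,0,0],0],
  [0.38,[0,0,0],0],
  [0.38,[0,0,0],0],
  [0.38,[0,0,0],0],
  [0.38,[0,0,0],0],
  [0.38,[0,0,0],0],
  [0.38,[0,0,0],0],
  [0.38,[0,0,0],0],
])

```text
t: 20.77
ee_pos: [377.1, -38.2, 144.7]
orientation: [-3.14, 0.098, -0.0]
ft_force: [0.3, 0.2, 0.1]
width: 54.9
grasp_force: 0.0
```

```bash
python3 l2.py; python3 - <<'E'
from h import *
s=ctrl.get_image('scene')
for th in(.8,1.1,1.35):
    c,sn=np.cos(th),np.sin(th);x=88-118*c+16*0-16*-sn;z=50+118*sn+16*c
    for y in(130,0):print(th,proj('scene',[461+.998*(x+62)+.06*y,-38.3-.06*(x+62)+y,z]).round(1))
E
```

```text
20.7667 [377.07948177 -38.2375117  144.71392136] [0.34839641 0.23417261 0.1157305 ]
3085 [[187, 202], [181, 211], [175, 218], [169, 234], [163, 205]]
783 [[161, 191], [156, 181], [151, 177], [144, 172], [139, 163]]
0.8 [232.2 184.8]
0.8 [270.2 161.6]
1.1 [223.8 173.3]
1.1 [262.1 151. ]
1.35 [216.3 165.6]
1.35 [254.7 144.1]
```

The lid edge is steady at (255,144), which matches 1.35 rad. The buttons, and so the case, are within 0.5 mm of where they started.

```bash
python3 -c "
from workcell import ctrl
print(ctrl.close_job())"
```

```text
the job is handed in; nothing more can be done
None
```

The lock slide was pushed to its stop, both buttons were held down until the lid cleared its catches, and the lid stands wide open; the case is within 0.5 mm of its start, no contact with anything around it was seen, and the job is handed in at about 21 s.

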